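Slide a spacer plate under the gauge bridge

ROBOT

A 6-joint arm with a two-finger parallel gripper is mounted at the origin on the work surface. World frame = base frame: x ahead of the robot, y to its left, z up, the work surface at z = 0. Lengths are in m, angles in rad, forces in N, time in s.
With the tool pointing down it reaches from about 0.375 to 0.925 m from the base axis. Payload 5.7 kg.
Tool frame: the origin (TCP) lies midway between the tips of the shut fingers; the grasp point (between the pads) lies 19 mm behind it; z points along the fingers, y is the direction in which the jaws open and shut (so a half turn about z gives the same grasp; the last joint's range is limited). The gripper opens to 85 mm and grips with 20 to 120 N. Pads are 22 mm wide; open, the fingers measure 114 mm over their backs; the gripper's body (76 mm by 85 mm) begins 54 mm behind the grasp point. The pads swing forward as they close: fully open they stand 13 mm farther back than shut.
Start: joints at [-1.237, 0.359, 1.51, -0, 1.272, -0.115], TCP at [0.26, -0.541, 0.231] pointing down, gripper open.
Joint ranges: [-2.97, 2.97], [-1.01, 2.36], [0.21, 2.38], [-0.96, 4.11], [0.2, 2.71], [-2.98, 2.98]. Speed limits (rad/s): [2.39, 2.39, 3.14, 3.14, 3.14, 3.14].

INTERFACE

Orientations are given as a unit quaternion [w, x, y, z].
In Python, from station import robot, fingers, telemetry, vision gives the robot as it stands. The module is installed in compiled form; this text tells all that it offers. Calls block until the motion is done:
- robot.goto(position, orientation): joint-space move of the TCP to a pose.
- robot.servo_line(position, frame=None, velocity=0.15, threshold=None): straight line of the TCP; frame=None keeps the orientation; velocity is the mean speed in m/s. With threshold (N) it stops when the force on the tool has changed by that much, and returns True; else False.
- robot.move_j(angles): joint-space move.
- fingers.move_gripper(opening, grip_force=None): finger opening in m; grip_force is the grip in N (None keeps the last); returns when the fingers have stopped.
- robot.dwell(seconds).
- robot.solve_ik(position, orientation): joint angles nearest the present ones, or None.
- telemetry.read_state(): the state.
- vision.capture(name): name is "side" or "top" or "wrist"; returns the picture (420x560x3 uint8, red, green, blue); there is no depth.
- vision.camera_model(name): a dict with "intrinsics" (3x3 intrinsics, pixels), "origin" and "rotation" of the camera in the world; the wrist camera has in their place "tool_from_camera" (4x4, takes a point from camera to tool coordinates, whose origin is the TCP and whose axes are the flange's). Camera axes: x right, y up, looking along -z (the intrinsics and any distortion apply to the point x, -y, -z); pixel columns grow to the right and rows downward; lengths in m; the calibration is good to about 2 mm. A picture is of the moment at which its call begins: read the wrist's pose just before it. camera_model takes no time and is no camera call.
A pose or a line that the arm cannot do raises robot.MotionError and nothing moves.
- robot.hand_in(): hands the job in, once; it reports no verdict.
The state is a dict: "t": time; "joint_pos": joint angles; "dq": joint speeds; "joint_efforts": joint torques, N m; "position": TCP position; "tool_rot": TCP orientation; "force": force on the tool from outside, world axes, zero at the start; "wrist_torque": the same for the moment, N m; "width": finger opening in m.
Only numpy, scipy, OpenCV 4.12 (cv2) and the standard library are available. Lean on these libraries where they do the work, as an engineer would, in place of code of your own. Each camera call takes 0.05 s, during which the arm holds its last target. There are 200 camera calls.

TASK

Push the aluminium spacer plate flat along the granite table and in under the low gauge bridge, a short end first, until that end sits flush against the stop bar behind the bridge and the plate lies under the indicator's plunger; then leave it there. Use the fingertips only to push: do not pick the plate up, tip it or jam it hard against the bridge, do not bump the bridge with the arm, and leave everything else on the table where it is.

Things in the scene. Friction and masses are not known exactly. Their poses are not given: they have to be found in the camera images.
- plate: The workpiece: a bright aluminium plate lying flat, 150 long (x), 110 wide (y), 14 thick, about 0.6 kg, with a 24 mm bore in the middle and a hole near each corner. Edges are upright; the upper edge of each short end has a bevel 3 high by 5 long. The short ends are alike: either may lead. Origin: centre of the underside, on the table (z = 0).
- bridge: Gauge bridge bolted to the table: two steel posts and a blue beam. Origin: on the table midway between the posts, below the plunger. +x is the way the plate goes in (entry on the -x side); y is along the beam. Opening 136 wide (y -68 to 68), 18.5 high. Posts 40 deep (in x); flanged feet 70 deep, 10 high, at |y| 68 to 118, outside the opening.
- beam_top (a point): Middle of the top of the bridge's blue beam, 46 mm above the table. The beam is 36 deep (bridge x) and 196 long (bridge y). On it stands the digital indicator, 58 mm diameter, 24 thick, its top 141 mm above the table.
- stop: Steel stop bar bolted behind the bridge, 22 deep, 120 wide, 24 high. Origin: on the table, middle of the face the plate comes to rest against, 45 mm along +x from the bridge's origin; axes parallel to the bridge's. With the plate home its centre is 75 mm and its rear end 150 mm on the -x side of this point, so the rear part stands in the open before the bridge.
- plunger (a joint): The indicator's spring plunger, a round tip of 10 mm diameter that hangs 12 mm above the table in the middle of the opening. Value: how far it is raised, in m; 0 when free, 0.002 with the plate under it. It rides up over the plate's bevel against a spring of about 1.3 N.
- blade1: A loose steel turbine blade, about 100 x 30 x 20 mm, lying on the table. Leave alone. Origin: centre of the underside.
- blade2: A second loose turbine blade like the first. Leave alone.
- marker: A white marker pen with a green cap, 132 mm long, 17 thick, lying. Leave alone. Origin: on the table below its middle.
- gauge_block: A steel gauge block standing on end, 9 x 35 mm, 50 high. Leave alone. Origin: centre of the underside.
- ring_gauge: A dark steel ring gauge, 70 mm outside, 40 inside, 22 high. Leave alone. Origin: centre of the underside.
- micrometer: A small micrometer with a green frame, lying, about 130 x 50 x 16 mm. Leave alone. Origin: on the table between its anvils.
- cleaner: A white bottle of cleaner with a blue cap, 48 mm diameter, 130 high. Leave alone. Origin: centre of the underside.
There are look-alikes about, which are no part of the job. Leave any brown look-alike of the stop alone.

How it is judged:
By the outcome, as a careful person would: the job done as asked, in the order asked, and still so for the second after the job is handed in, with the robot touching nothing.
It also fails if it takes over 61 s, if anything falls off the work surface, if the arm or the gripper's body presses on something with over 40 N, if the wrist force passes 120 N, or if a joint passes its speed limit or range.

## Working session

There is one attempt and no reset: what is moved stays moved. The work goes in short steps, each a Python script; the robot and the scene stay as the last script left them, time stands still between calls to the robot, and variables do not carry over. Pictures are saved under pics/ and viewed, about 8 in all and at most 12, crops included, and the job is handed in when it is done.

```bash
mkdir -p pics; cat > h.py <<'E'
import numpy as np, cv2
from station import robot, fingers, telemetry, vision
def save(n,img): cv2.imwrite('pics/'+n+'.png',cv2.cvtColor(img,cv2.COLOR_RGB2BGR))
def ray(m,u,v,R=None,o=None):
    K=np.array(m['intrinsics']); 
    d=np.linalg.inv(K)@np.array([u,v,1.]); d=np.array([d[0],-d[1],-d[2]])
    R=np.array(m['rotation']) if R is None else R; o=np.array(m['origin']) if o is None else o
    return o,R@d
def onz(m,u,v,z,**k):
    o,d=ray(m,u,v,**k); return o+d*(z-o[2])/d[2]
def proj(m,p):
    c=np.array(m['rotation']).T@(np.array(p)-np.array(m['origin'])); q=np.array(m['intrinsics'])@np.array([c[0],-c[1],-c[2]]); return q[:2]/q[2]
E
python3 - <<'E'
from h import *
for n in ('top','side'):
    save(n+'0',vision.capture(n)); print(n,vision.camera_model(n))
print(vision.camera_model('wrist')); print(telemetry.read_state())
E
```

```text
top {'intrinsics': array([[538.48563816,   0.        , 279.99058043],
       [  0.        , 538.48563816, 210.03158557],
       [  0.        ,   0.        ,   1.        ]]), 'origin': array([0.34779938, 0.03848824, 1.47718436]), 'rotation': array([-0.69782623, -0.05658482,  0.04795604,  0.71241626])}
side {'intrinsics': array([[527.12880327,   0.        , 276.89373647],
       [  0.        , 527.12880327, 214.76169814],
       [  0.        ,   0.        ,   1.        ]]), 'origin': array([ 0.52842518, -1.18299152,  1.41700779]), 'rotation': array([ 9.33633749e-01,  3.58127084e-01, -8.51619976e-03, -6.98528374e-04])}
{'intrinsics': array([[345.38354958,   0.        , 279.0739414 ],
       [  0.        , 345.38354958, 208.48575406],
       [  0.        ,   0.        ,   1.        ]]), 'tool_from_camera': array([[-1.47892452e-03,  9.54607977e-01,  2.97861416e-01,
         7.60469419e-02],
       [ 9.99998383e-01,  1.71666193e-03, -5.36548327e-04,
        -9.74180792e-04],
       [-1.02352066e-03,  2.97860141e-01, -9.54608972e-01,
        -1.42526721e-01],
       [ 0.00000000e+00,  0.00000000e+00,  0.00000000e+00,
         1.00000000e+00]])}
{'t': 0.1, 'joint_pos': array([-1.23711071e+00,  3.59444562e-01,  1.51135417e+00,  2.19562145e-05,
        1.27249860e+00, -1.15079536e-01]), 'dq': array([ 0.00084792, -0.00022769, -0.00097974, -0.00011052,  0.00085873,
       -0.0004259 ]), 'joint_efforts': array([-3.94783438e-04, -5.28658605e+01, -2.79349315e+01, -1.84902860e-04,
        5.17351582e-03, -3.22789629e-05]), 'position': array([ 0.26011615, -0.53998733,  0.23051934]), 'tool_rot': array([-8.48396685e-04,  9.74932038e-01,  2.22501226e-01, -8.25498888e-05]), 'force': array([ 0.03461835, -0.06682998, -0.22027585]), 'wrist_torque': array([ 0.00242813, -0.03187789,  0.01015421]), 'width': 0.08557121261461352}
```

View pics/top0.png

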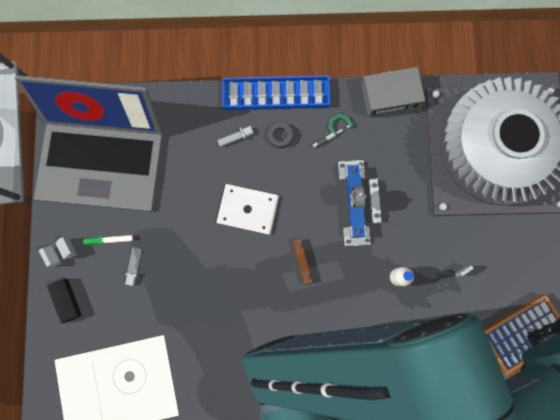

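View pics/side0.png

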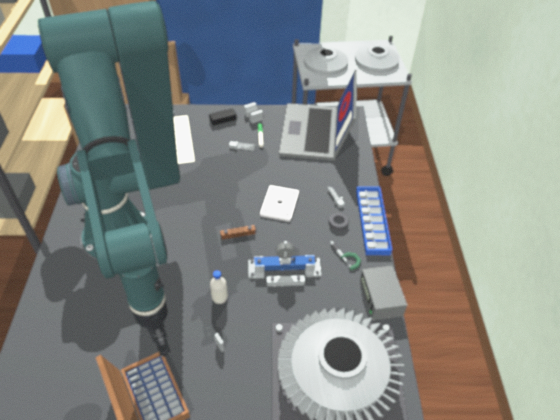

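The top view shows the plate at about (248,209), the blue beam at (357,203), the stop at (376,201) and the brown decoy at (302,262). The side view agrees. Next I'll measure these with masks.

```bash
cat >> h.py <<'E'
from scipy.spatial.transform import Rotation as Ro
_cm=vision.camera_model
def cam(n):
    m=dict(_cm(n))
    if n!='wrist': q=m['rotation']; m['rotation']=Ro.from_quat([q[1],q[2],q[3],q[0]]).as_matrix()
    else:
        s=telemetry.read_state(); q=s['tool_rot']; R=Ro.from_quat([q[1],q[2],q[3],q[0]]).as_matrix()
        T=m['tool_from_camera']; m['rotation']=R@T[:3,:3]; m['origin']=s['position']+R@T[:3,3]
    return m
def rect(img,m,box,z,lo,hi):
    u0,v0,u1,v1=box; hsv=cv2.cvtColor(img,cv2.COLOR_RGB2HSV)[v0:v1,u0:u1]
    k=cv2.inRange(hsv,np.array(lo),np.array(hi)); k=cv2.morphologyEx(k,cv2.MORPH_CLOSE,np.ones((3,3)))
    c=max(cv2.findContours(k,cv2.RETR_EXTERNAL,cv2.CHAIN_APPROX_NONE)[0],key=cv2.contourArea)[:,0]+[u0,v0]
    P=np.array([onz(m,u,v,z)[:2] for u,v in c],np.float32)
    (cx,cy),s,a=cv2.minAreaRect(P*1000); return np.round([cx,cy,*s,a],1), cv2.boundingRect(c)
E
python3 - <<'E'
from h import *
m=cam('top'); I=cv2.cvtColor(cv2.imread('pics/top0.png'),cv2.COLOR_BGR2RGB)
print('origin axis',onz(m,248,209,0),onz(m,357,203,0))
print('plate',rect(I,m,(205,170,290,245),.014,(0,0,130),(180,70,255)))
print('beam',rect(I,m,(335,155,380,250),.046,(100,130,40),(130,255,255)))
print('stop',rect(I,m,(369,172,386,228),.024,(0,0,105),(180,90,255)))
print('decoy',rect(I,m,(285,232,320,290),.02,(0,90,60),(25,255,255)))
for n,b in (('L',(205,140,400,300)),): 
    u0,v0,u1,v1=b; save('c1',cv2.resize(I[v0:v1,u0:u1],None,fx=4,fy=3.7,interpolation=cv2.INTER_CUBIC))
E
```

```text
origin axis [0.57301332 0.14314801 0.        ] [ 0.58326449 -0.15956915  0.        ]
plate (array([572. , 144.3, 152.6, 114.6,  76.1]), (216, 184, 63, 51))
beam (array([ 583.1, -148.6,  194.1,   39.1,    2.4]), (347, 165, 18, 72))
stop (array([ 586.5, -204.2,  122.6,   26.5,    2.6]), (369, 178, 13, 45))
decoy (array([425. ,  -2.5, 120.5,  23.6,  12.7]), (293, 239, 19, 45))
```

View pics/c1.png

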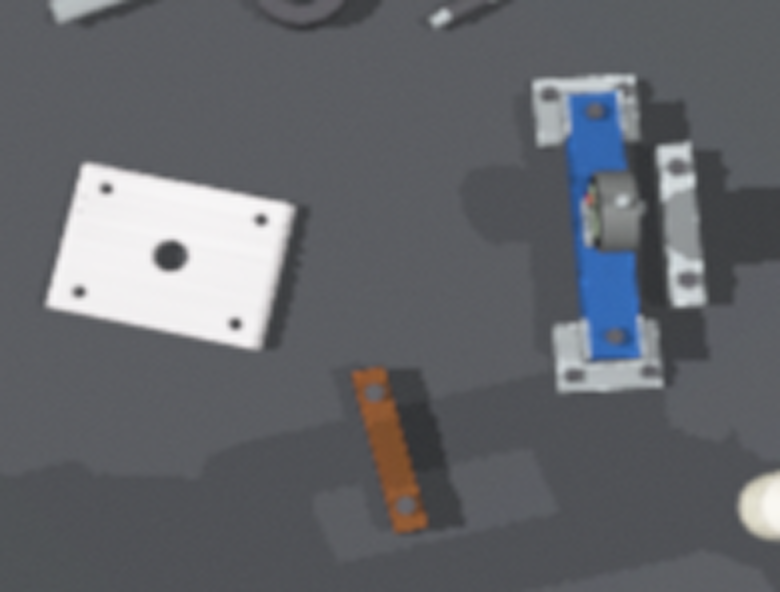

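The plate is at (572, 144) mm, with its long axis at 76.1°. The bridge's +x axis is about (0.044, -0.999). The stop and beam measurements agree to 1 mm. I'll set the open fingers behind the plate's far short end and find the table by touch.

```bash
cat >> h.py <<'E'
def Q(deg): a=np.radians(deg)/2; return [0,np.cos(a),np.sin(a),0]
def U(deg): a=np.radians(deg); return np.array([np.cos(a),np.sin(a)])
E
python3 - <<'E'
from h import *
c=np.array([.572,.1443]); p=c+U(76.1)*(.075+.011+.03)
robot.goto([*p,.2],Q(76.1)); s=telemetry.read_state(); print(s['t'],s['joint_pos'],s['position'],s['tool_rot'],s['width'])
robot.servo_line([*p,.03],velocity=.12); 
hit=robot.servo_line([*p,-.014],velocity=.015,threshold=4)
s=telemetry.read_state(); print(hit,s['position'],s['force'])
z=s['position'][2]+.004
robot.servo_line([*p,z],velocity=.03)
m=cam('wrist'); I=vision.capture('wrist'); save('w1',I); s=telemetry.read_state(); print(s['t'],s['position'],s['force'])
E
```

```text
3.1417 [ 2.97532888e-01  4.60416036e-01  1.42590744e+00 -2.31846512e-04
  1.25519112e+00  5.41393806e-01] [0.60024329 0.25603616 0.20005003] [ 1.16867426e-04  7.87839215e-01  6.15880960e-01 -2.98881456e-06] 0.08515898551934026
True [ 0.59990589  0.25690192 -0.01310355] [-0.71340486 -0.07246284  5.62223857]
7.7083 [ 0.59977558  0.25688509 -0.00918586] [ 0.53897006  0.51317445 -0.00113369]
```

View pics/w1.png

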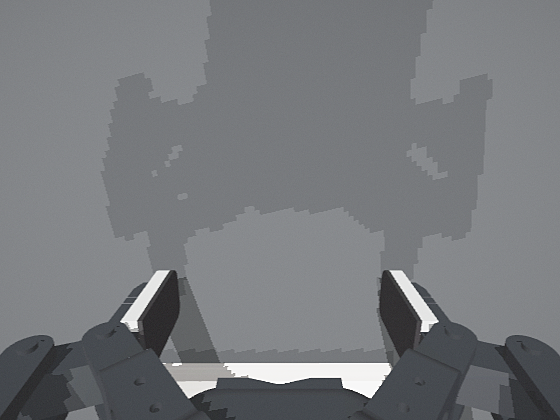

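The wrist view shows both fingers straddling the rear edge (row ~362), with that edge parallel to the jaws. Next I'll make contact and push along the S-curve.

```bash
python3 - <<'E'
from h import *
s=telemetry.read_state(); z=s['position'][2]; p=s['position'][:2]
hit=robot.servo_line([*(p-U(76.1)*.045),z],velocity=.02,threshold=1.2)
s=telemetry.read_state(); print(hit,s['t'],s['position'],s['force'])
p=s['position'][:2]; adv=(p-np.array([.572,.1443]))@U(76.1); print('tcp-centre',adv)
B=np.array([.5831,-.1486]); hb=-87.5; n=np.array([-U(hb)[1],U(hb)[0]])  # left normal
off=.086; c=p-U(76.1)*off; h=-103.9; R=.2; st=.012; dth=np.degrees(st/R)
print('lat0 (mm, + = +x)',1000*(c-B)@n)
# plan: turn to hb+bump, back to hb; bump from needed lateral
lat=(c-B)@n - R*(1-np.cos(np.radians(16.4)))
bump=np.degrees(np.arccos(1-max(0,-lat)/2/R)); print('bump',bump)
hs=[]
for a,b in ((h,hb+bump),(hb+bump,hb)):
    k=max(1,int(np.ceil(abs(b-a)/dth))); hs+=list(np.linspace(a,b,k+1)[1:])
# right turn uses clockwise: contact line wide enough
for h1 in hs:
    ds=abs(np.radians(h1-h))*R; c=c+U((h+h1)/2)*ds; h=h1
    robot.servo_line([*(c-U(h)*off),z],frame=Q(h+180),velocity=.05)
s=telemetry.read_state(); print(s['t'],s['position'],s['force'],'exp c',c,'lat',1000*(c-B)@n,'along',1000*(c-B)@U(hb))
I=vision.capture('top'); save('top1',I)
E
```

```text
True 9.15 [ 0.59218143  0.22681693 -0.00947502] [-0.02825566  0.30732184  0.0761057 ]
tcp-centre 0.08494868722913994
lat0 (mm, + = +x) 1.1668756000349363
bump 10.711911468581464
13.8167 [ 0.57254279  0.09822724 -0.00914483] [0.08475331 0.72287454 0.70839928] exp c [0.57606258 0.01257524] lat -0.00036096657343250574 along -161.3288025232417
```

View pics/top1.png

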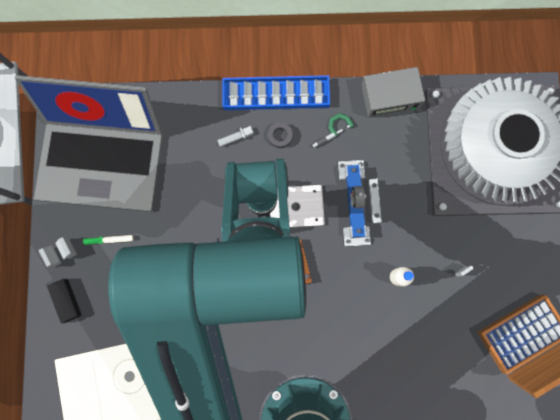

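The plate's front end shows at u≈323 (v 186–226) and its bore at (296,206). I'll measure the front edge from this picture.

```bash
python3 - <<'E'
from h import *
m=cam('top'); I=cv2.cvtColor(cv2.imread('pics/top1.png'),cv2.COLOR_BGR2RGB)
u0,v0,u1,v1=286,176,336,236; g=cv2.cvtColor(I,cv2.COLOR_RGB2GRAY)[v0:v1,u0:u1]
k=(g>110).astype(np.uint8); k=cv2.morphologyEx(k,cv2.MORPH_CLOSE,np.ones((5,5)))
c=max(cv2.findContours(k,0,cv2.CHAIN_APPROX_NONE)[0],key=cv2.contourArea)[:,0]+[u0,v0]
B=np.array([.5831,-.1486]); hb=-87.5; d=U(hb); n=np.array([-d[1],d[0]])
P=np.array([[(q-B)@d,(q-B)@n] for q in [onz(m,u,v,.013)[:2] for u,v in c]])*1000
print('x',P[:,0].min(),P[:,0].max(),'y',P[:,1].min(),P[:,1].max())
x=P[:,0]
f=P[(x>x.max()-6)&(abs(P[:,1])<45)]; print('front',np.polyfit(f[:,1],f[:,0],1),len(f))
for sgn in (1,-1):
    e=P[(P[:,1]*sgn>47)&(x<x.max()-12)&(x>x.max()-35)]; print('side',sgn,np.polyfit(e[:,0],e[:,1],1),e[:,1].mean(),len(e))
E
```

```text
x -189.76981998292217 -84.25382675559975 y -59.36704055799856 58.90613369550872
front [-7.14404979e-03 -8.57311470e+01] 32
side 1 [ 0.08650859 67.10406568] 57.78707088241939 9
side -1 [-6.50275182e-02 -6.54974590e+01] -58.480570727092235 9
```

Front at −86 mm (expected −86.3), lateral offset about 0.4 mm, yaw about 0.4°. It's clear to push straight in.

```bash
python3 - <<'E'
from h import *
s=telemetry.read_state(); p=s['position'][:2]; z=s['position'][2]; d=U(-87.5)
h1=robot.servo_line([*(p+d*.118),z],velocity=.05,threshold=8)
s=telemetry.read_state(); print(h1,s['t'],1000*(s['position'][:2]-p)@d,s['force'])
if not h1:
    h2=robot.servo_line([*(p+d*.140),z],velocity=.012,threshold=6)
    s=telemetry.read_state(); print(h2,s['t'],1000*(s['position'][:2]-p)@d,s['position'],s['force'])
save('w2',vision.capture('wrist'))
E
```

```text
False 16.3833 117.97934961608742 [0.02007368 4.9700651  0.6708091 ]
True 17.575 131.9641838098829 [ 0.57763015 -0.03359357 -0.00946209] [0.29962544 1.18889955 0.70763036]
```

It stopped at 132 mm; I predicted 131. I'll back off straight, lift clear and inspect.

```bash
python3 - <<'E'
from h import *
s=telemetry.read_state(); p=s['position'][:2]; z=s['position'][2]; d=U(-87.5)
robot.servo_line([*(p-d*.04),z],velocity=.06)
robot.servo_line([*(p-d*.04),.2],velocity=.15)
robot.servo_line([*(p-d*.22-np.array([.08,0])),.25],velocity=.2)
m=cam('top'); I=vision.capture('top'); J=vision.capture('side'); print(telemetry.read_state()['t'])
cv2.imwrite('pics/t2raw.png',I[...,::-1])
a=cv2.resize(I[150:260,260:400],None,fx=4,fy=4,interpolation=cv2.INTER_CUBIC); b=cv2.resize(J[190:300,210:350],None,fx=4,fy=4,interpolation=cv2.INTER_CUBIC)
save('fin',cv2.resize(np.hstack([a,b]),(800,314)))
B=np.array([.5831,-.1486]); n=np.array([-d[1],d[0]])
g=cv2.cvtColor(I,cv2.COLOR_RGB2GRAY)[170:240,280:347]
k=(g>125).astype(np.uint8); k=cv2.morphologyEx(k,cv2.MORPH_CLOSE,np.ones((5,5)))
c=max(cv2.findContours(k,0,cv2.CHAIN_APPROX_NONE)[0],key=cv2.contourArea)[:,0]+[280,170]
P=np.array([[(q-B)@d,(q-B)@n] for q in [onz(m,u,v,.013)[:2] for u,v in c]])*1000
x=P[:,0]; f=P[(x<x.min()+6)&(abs(P[:,1])<45)]; print('rear',x.min(),np.polyfit(f[:,1],f[:,0],1),'y',P[:,1].min(),P[:,1].max())
E
```

```text
21.2583
rear -106.69680439072009 [ 3.68076480e-03 -1.05317004e+02] y -99.3134457607422 93.62181606991385
```

View pics/fin.png

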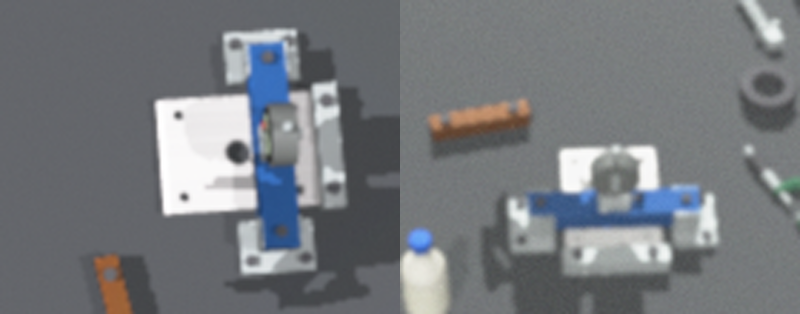

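Rear edge at −105.3 mm (home is −105), and both views show the front end at the stop. To take out any small residual yaw, I'll give one gentle centred nudge with shut fingers, so the plate squares itself on the stop.

```bash
python3 - <<'E'
from h import *
d=U(-87.5); r=np.array([.5831,-.1486])-d*.105
fingers.move_gripper(0.0,20)
a=r-d*(.011+.025)
robot.goto([*a,.12],Q(92.5)); robot.servo_line([*a,.006],velocity=.1)
h=robot.servo_line([*(r-d*.005),.006],velocity=.015,threshold=9)
s=telemetry.read_state(); print(h,s['t'],'gap tip-r mm',1000*(r-s['position'][:2])@d,s['force'])
p=s['position'][:2]
robot.servo_line([*(p-d*.04),.006],velocity=.06)
robot.servo_line([*(p-d*.04),.2],velocity=.15)
robot.servo_line([*(p-d*.18-np.array([.08,0])),.25],velocity=.2)
m=cam('top'); I=vision.capture('top'); J=vision.capture('side'); print(telemetry.read_state()['t'])
a=cv2.resize(I[150:260,260:400],None,fx=4,fy=4,interpolation=cv2.INTER_CUBIC); b=cv2.resize(J[190:300,210:350],None,fx=4,fy=4,interpolation=cv2.INTER_CUBIC)
save('fin2',cv2.resize(np.hstack([a,b]),(800,314)))
B=np.array([.5831,-.1486]); n=np.array([-d[1],d[0]])
g=cv2.cvtColor(I,cv2.COLOR_RGB2GRAY)[170:240,280:347]
k=(g>125).astype(np.uint8); k=cv2.morphologyEx(k,cv2.MORPH_CLOSE,np.ones((5,5)))
c=max(cv2.findContours(k,0,cv2.CHAIN_APPROX_NONE)[0],key=cv2.contourArea)[:,0]+[280,170]
P=np.array([[(q-B)@d,(q-B)@n] for q in [onz(m,u,v,.013)[:2] for u,v in c]])*1000
x=P[:,0]; f=P[(x<x.min()+6)&(abs(P[:,1])<45)]; print('rear',np.polyfit(f[:,1],f[:,0],1))
O=cv2.cvtColor(cv2.imread('pics/top0.png'),cv2.COLOR_BGR2RGB)
D=cv2.absdiff(O,I).max(2)[100:300,330:480]; print('diff px right region',(D>60).sum())
E
```

```text
True 25.9083 gap tip-r mm 10.076316089822093 [0.84351401 1.63688825 2.2820143 ]
29.275
rear [ 7.97737389e-03 -1.05232213e+02]
diff px right region 991
```

View pics/fin2.png

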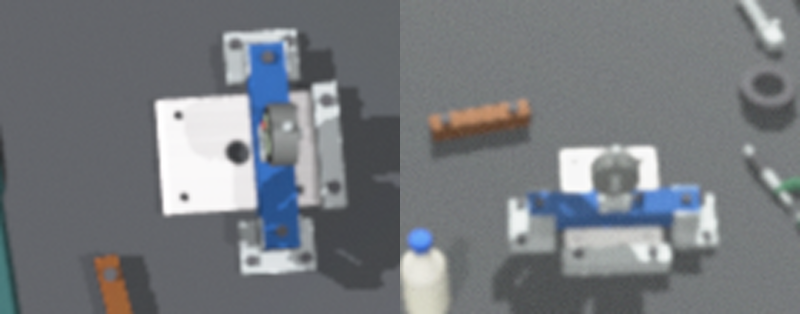

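The plate is home against the stop and nothing else appears to have moved, so I'm handing in.

```bash
python3 -c "
from h import *
robot.dwell(.3); print(robot.hand_in(), telemetry.read_state()['t'])"
```

```text
the job is handed in; nothing more can be done
the job is handed in; nothing more can be done
```

The plate is under the bridge with its leading short end against the stop bar, and I handed the job in at about 30 s of the 61 s allowed. `hand_in` reports no verdict.

**What I did:**
- **Alignment:** I pushed the rear end with the two open fingertips along a gentle S-curve, which took out the initial 16° of misalignment.
- **Insertion:** I then pushed the plate straight in until the force stop tripped at 132 mm of travel, against 131 mm predicted.
- **Squaring:** I gave one gentle centred nudge with shut fingers, stopping at a 9 N change in force, then retracted clear.

**Last checks:**
- **Position:** The top view puts the rear edge at −105.2 mm from the bridge origin; home is −105 mm.
- **Squareness:** The rear edge read 0.2° off the bridge axis after the first push and about 0.45° after the nudge. That is roughly the pixel noise, but it did not confirm that the nudge squared the plate.
- **Plunger:** I could not read it directly. The plate covers the spot beneath it in both views.
- **Other objects:** In the last top and side crops, the bridge, stop, brown look-alike, cleaner, ring gauge and the visible part of the micrometer look unmoved. The blades, marker and gauge block were outside those crops. An automatic image comparison of the bridge area found 991 changed pixels. I put these down to the plate's arrival and moved arm shadows, but did not separate them out.

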